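# Nip up the vise on the auger shaft stub

### The arm

A 7-joint arm with a two-finger parallel gripper is mounted at the origin on the work surface. World frame = base frame: x ahead of the robot, y to its left, z up, the work surface at z = 0. Lengths are in m, angles in rad, forces in N, time in s.
With the tool pointing down it reaches from about 0.4 to 0.85 m from the base axis. Payload 4.5 kg.
Tool frame: the origin (TCP) lies at the very end of the fingers, on their centre line; the grasp point (between the pads) lies behind it (r.grip_depth is the z of the grasp point in the tool frame, in m); z points along the fingers, y is the direction in which the jaws open and shut (so a half turn about z gives the same grasp; the last joint's range is limited). The gripper opens to 88 mm and grips with 3 to 60 N. Pads are 18 mm wide; open, the fingers measure 123 mm over their backs; the gripper's body (75 mm by 187 mm) begins 45 mm behind the grasp point.
Start: joints at [-1.222, 0.689, -0.195, 1.565, 0.157, 0.902, -0.215], TCP at [0.193, 0.594, 0.239] pointing down, gripper open.
Joint ranges: [-3.01, 3.01], [-0.46, 2.08], [-1.47, 1.51], [0.13, 2.56], [-1, 4.14], [0.04, 2.09], [-2.66, 2.66]. Speed limits (rad/s): [2.57, 2.57, 3.14, 3.14, 3.14, 3.14, 3.14].

### API

Orientations are given as a unit quaternion [x, y, z, w].
In Python, from plant import sensors, cams, r gives the robot as it stands. The module is installed in compiled form; this text tells all that it offers.
- The arm moves only by the tool drive_tool, never from a script. Its argument "series" is a list that holds one entry, the list of rows, each a list of 5 numbers: the shift along the world's x, y, z in mm, then the turn about the world's z in rad, then the finger opening in mm, from 0 to 88.1. A call has 1 to 10 rows; each row shifts and turns the commanded pose from where the row before left it; what a row does not reach is not made up. A row lasts 1/10 s, in which the tool goes at most 50 mm and 8.59 degrees, less where a joint would pass 70% of its speed; a pose out of reach is approached as far as the arm can. A call with a gripper value outside its range is refused whole. The fingers move at their own pace and stop on an object; "force" is the grip in N (left out, the last holds). Time passes only in rows, so rows that do not move let the fingers close. It gives the time, the measured TCP pose, the force and the opening at its end, in the units of the state.
- sensors.get_state(): the state, without advancing time (a new reading comes with each control period).
- cams.snapshot(name): name is "scene" or "top" or "wrist"; returns the picture (400x640x3 uint8, blue, green, red); there is no depth.
- cams.camera_model(name): a dict with "fx", "fy", "cx", "cy" (pixels), "distortion" ([k1, k2, p1, p2, k3] as OpenCV has them; the pictures are not rectified), "camera_from_world" (4x4, takes a point from world to camera coordinates). Camera axes: x right, y down, z forward; pixel columns grow to the right and rows downward; lengths in m; the calibration is good to about 2 mm. A picture is of the moment at which its call begins: read the wrist's pose just before it. camera_model takes no time and is no camera call; for the wrist camera it gives the pose at the moment of the call.
- r.finish_job(): hands the job in, once; it reports no verdict.
Trained networks look in the newest picture that a camera, given by its name, has taken for a name from the list of things; names that differ only in an ending like _2 or _b are one class to them, and where a whole thing is asked for, a point or a joint stands for the part that bears it (a point fixed in the world has none). Each returns a list of dicts, best first, with "confidence" (0 to 1); they miss things now and then, are a little off and sometimes report something else, mostly with a low value. They report only what shows in the picture. A call takes as long as a camera call. They do not tell look-alikes from the thing itself.
- cams.trace(camera, name): "mask" (400x640 bool, what is visible of it) and "at" ([column, row] in pixels, amid what is visible of it).
- cams.mark_of(camera, name): "at" ([column, row] in pixels: a listed point, or the origin of a listed thing).
The state is a dict: "clock": time; "q": joint angles; "qd": joint speeds; "joint_torque": joint torques, N m; "tool_pos": TCP position; "eef_rot": TCP orientation; "contact_force": force on the tool from outside, world axes, zero at the start; "moment": the same for the moment, N m; "opening": opening from 0.0 (shut) to 1.0 (fully open).
Only numpy, scipy, OpenCV 4.12 (cv2) and the standard library are available. Lean on these libraries where they do the work, as an engineer would, in place of code of your own. Each camera call takes 0.05 s, during which the arm holds its last target.

### The job

Two small yoke vises are bolted to the bench; one holds the stainless auger shaft stub, the other a brass grease nipple housing. Turn the bar on top of the vise that holds the auger shaft clockwise until its sprung tab pops out of the end of the crown, then stop without tightening any further, and let go. Do not turn the bar of the vise with the brass part.

Things in the scene. Friction and masses are not known exactly. Their poses are not given: they have to be found in the camera images.
- shaft_screw_grip (a point): Middle of the flat steel T-bar (96 long, 14 wide, 26 mm high, on edge) on top of the black iron vise that holds the long bright shaft (29 x 190 mm, a helical blade at one end). The point is on the upright screw's axis, half-way up the bar, 191 mm above the bench; x along the bar, y across it, z up. Below the bar is only the screw (13 to 18 mm thick); the crown's boss is 43 mm below the point.
- shaft_screw (a joint): Turn of that vise's screw and bar, rad; grows when turned clockwise seen from above (tightening). Starts at 0 to 0.4; the tab pops at about 1.25; above 1.6 the shaft is overtightened. Stiff (0.3 N m), stays where it is left, does not rise or sink noticeably.
- shaft_tab (a joint): Slide of that vise's sprung force tab, m: 0 held in, 0.018 popped out. A flat metal tongue 24 mm wide, 9 mm thick, in one end of the crown (the 136 x 42 mm cross-piece under the bar), 124 mm above the bench, 72 mm to the side of the screw axis; at the set force it shoots out level, away from the screw, by itself.
- brass_screw_bar_end (a point): One end of the T-bar of the other vise, made the same but holding a short stepped brass housing (about 96 mm long with a small ball-ended nipple): middle of the bar's end face, 48 mm from its screw axis, half-way up the bar; x points along the bar, away from the axis, z up. Leave this bar alone.
Things that resemble listed ones, but are neither listed nor needed, are in the scene too. What is shaped like the part that bears shaft_screw_grip but green or turquoise is not meant.

How it is judged:
By the outcome, as a careful person would: the job done as asked, in the order asked, and still so for the second after the job is handed in, with the robot touching nothing.
It also fails if it takes over 32 s, if anything falls off the work surface, if the arm or the gripper's body presses on something with over 40 N, if the wrist force passes 120 N, or if a joint passes its speed limit or range.

## Working session

There is one attempt and no reset: what is moved stays moved. The work goes in short steps, Python scripts to look and compute and a tool call to move; the robot and the scene stay as the last step left them, time stands still between calls to the robot, and variables do not carry over. Pictures are saved under pics/ and viewed, and the job is handed in when it is done.

Besides the shell and the picture viewer there is one more tool, called after ">>>" by a JSON object that holds its "name" and its "arguments". drive_tool: Moves the arm, as the interface text tells. Its arguments: {"type":"object","properties":{"series":{"type":"array","items":{"type":"array","items":{"type":"array","items":{"type":"number"}}}},"force":{"type":"number"}},"required":["series"]}

```bash
mkdir -p pics
python3 - <<'E'
from plant import sensors,cams,r
import cv2
s=sensors.get_state();print(s['clock'],s['tool_pos'],s['eef_rot'],s['opening'],r.grip_depth)
for n in ['scene','top']:
    im=cams.snapshot(n);cv2.imwrite(f'pics/{n}0.png',im)
    print(n,cams.camera_model(n)['camera_from_world'].round(3).tolist(),cams.camera_model(n)['fx'])
    for t in ['shaft_screw_grip','brass_screw_bar_end','shaft_tab']:
        print(t,[(d['confidence'],[round(float(x),1) for x in d['at']]) for d in cams.mark_of(n,t)])
E
```

```text
0.0 [0.19340729 0.59369357 0.23793687] [ 1.56712718e-01  9.87643836e-01 -8.79480707e-04 -5.43473693e-05] 1.0026403465395086 -0.0187
scene [[0.64, 0.768, -0.001, -0.245], [0.473, -0.396, -0.787, -0.163], [-0.605, 0.503, -0.617, 1.341], [0.0, 0.0, 0.0, 1.0]] 448.0402073735051
shaft_screw_grip [(0.94, [303.1, 204.7]), (0.66, [215.3, 274.1]), (0.57, [198.1, 179.5])]
brass_screw_bar_end [(0.6, [407.2, 147.0])]Traceback (most recent call last):
  File "<stdin>", line 8, in <module>
ValueError: it knows: brass_screw_bar_end, shaft_screw_grip
```

Run:
```python
from plant import sensors,cams,r
import cv2
for n in ['top']:
    im=cams.snapshot(n);cv2.imwrite(f'pics/{n}0.png',im)
    print(n,cams.camera_model(n)['camera_from_world'].round(3).tolist(),cams.camera_model(n)['fx'])
    for t in ['shaft_screw_grip','brass_screw_bar_end']:
        print(t,[(d['confidence'],[round(float(x),1) for x in d['at']]) for d in cams.mark_of(n,t)])
```

```text
top [[0.023, -1.0, 0.014, -0.106], [-0.989, -0.025, -0.147, 0.506], [0.148, -0.011, -0.989, 1.104], [0.0, 0.0, 0.0, 1.0]] 520.626636847391
shaft_screw_grip [(0.95, [341.8, 176.3]), (0.6, [454.9, 155.5]), (0.6, [399.5, 283.1])]
brass_screw_bar_end [(0.85, [176.2, 189.3])]
```

View pics/scene0.png

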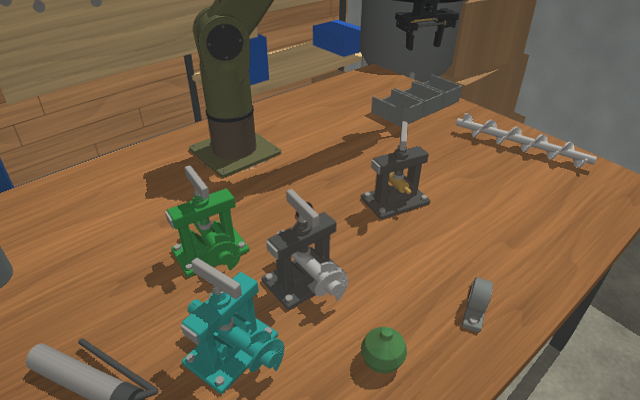

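View pics/top0.png

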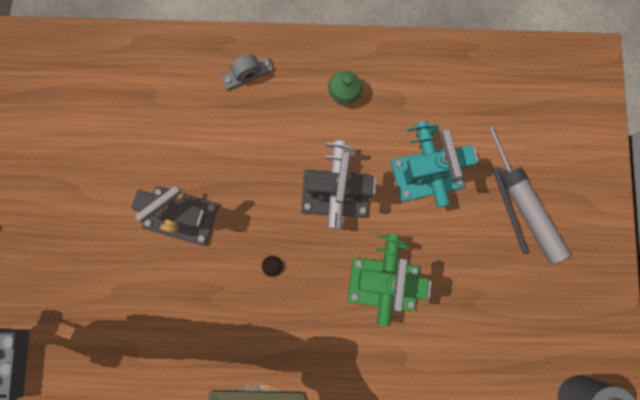

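Candidates for the bar are black/shaft (scene 303,205; top 342,176), green (scene 198,180), turquoise (scene 215,274) and black/brass (scene 403,137). The first fits: black iron holding the bright bladed shaft. I'll confirm it in a crop and triangulate.

```bash
cat > h.py <<'E'
import numpy as np,cv2
from plant import sensors,cams,r
def mdl(n):
    m=cams.camera_model(n);K=np.array([[m['fx'],0,m['cx']],[0,m['fy'],m['cy']],[0,0,1.]])
    return K,np.array(m['distortion']),np.array(m['camera_from_world'])
def ray(M,p):
    K,D,T=M;u=cv2.undistortPoints(np.array([[p]],float),K,D)[0,0]
    R=T[:3,:3];return -R.T@T[:3,3],R.T@np.array([u[0],u[1],1])
def onz(M,p,z):
    o,d=ray(M,p);return o+d*(z-o[2])/d[2]
def proj(M,P):
    K,D,T=M;return cv2.projectPoints(np.atleast_2d(P).astype(float),cv2.Rodrigues(T[:3,:3])[0],T[:3,3],K,D)[0][:,0]
def tri(obs):
    A=np.zeros((3,3));b=np.zeros(3)
    for M,p in obs:
        o,d=ray(M,p);d/=np.linalg.norm(d);Q=np.eye(3)-np.outer(d,d);A+=Q;b+=Q@o
    return np.linalg.solve(A,b)
E
python3 - <<'E'
from h import *
a,b=mdl('scene'),mdl('top')
P=tri([(a,[303.1,204.7]),(b,[341.8,176.3])]);print(P, proj(a,P),proj(b,P))
print(onz(a,[303.1,204.7],.191),onz(b,[341.8,176.3],.191))
cams.snapshot('top')
for d in cams.trace('top','shaft_screw_grip')[:3]:
    m=d['mask'];print(d['confidence'],d['at'],m.sum(),cv2.minAreaRect(np.argwhere(m)[:,::-1].astype(np.float32)))
t=cv2.imread('pics/top0.png')[130:240,280:400];s=cv2.imread('pics/scene0.png')[175:315,250:360]
t=cv2.resize(t,None,fx=3.4,fy=3.4,interpolation=2);s=cv2.resize(s,None,fx=3.4,fy=3.4,interpolation=2)
h=max(len(t),len(s));o=np.zeros((h,t.shape[1]+s.shape[1],3),np.uint8);o[:len(t),:t.shape[1]]=t;o[:len(s),t.shape[1]:]=s
cv2.imwrite('pics/crop1.png',o);print(o.shape)
E
```

```text
[ 0.53684533 -0.1582128   0.19546049] [[302.40201743 204.76179424]] [[341.26349905 175.89805671]]
[ 0.53300544 -0.15362216  0.191     ] [ 0.53699176 -0.15960334  0.191     ]
0.95 [398.4, 286.5] 457 ((397.38623046875, 284.43450927734375), (13.036290168762207, 51.32305145263672), 3.3664605617523193)
0.76 [341.0, 181.3] 432 ((340.89556884765625, 176.84719848632812), (11.140069007873535, 50.62805938720703), 5.440331935882568)
0.57 [449.5, 157.3] 579 ((447.5873107910156, 154.44143676757812), (50.426780700683594, 17.052696228027344), 74.57783508300781)
(476, 782, 3)
```

View pics/crop1.png

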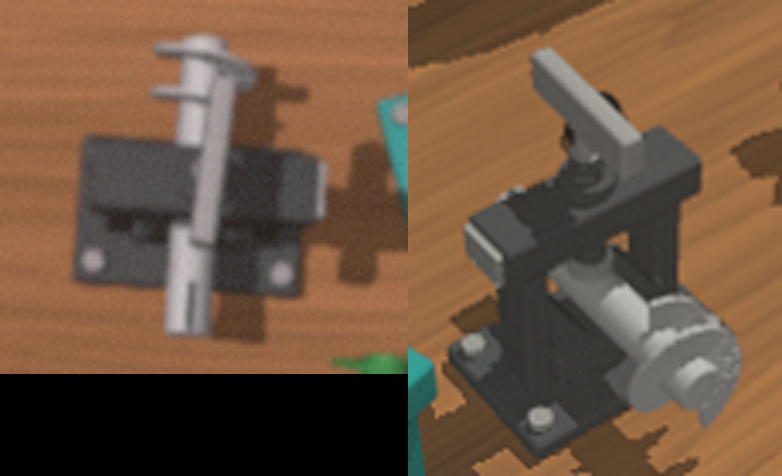

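The crop confirms it: black vise, bright shaft with helical blade. The bar runs roughly along world x, and the tab is at the -y end of the crown. I'll move to hover above it.

>>> {"name": "drive_tool", "arguments": {"series": [[[15, -36, 5, 0, 88], [18, -40, 5, 0, 88], [18, -40, 5, 0, 88], [18, -40, 5, 0, 88], [18, -40, 5, 0, 88], [18, -40, 0, 0, 88], [18, -40, 0, 0, 88], [18, -40, 0, 0, 88], [18, -40, 0, 0, 88], [18, -40, 0, 0, 88]]]}}

```text
clock: 1.4
tool_pos: [0.3711, 0.1968, 0.264]
eef_rot: [0.157, 0.988, 0.0, 0.0]
contact_force: [0.6, -0.1, 0.4]
opening: 0.994
```

Run:
```python
from h import *
s=sensors.get_state();print(s['clock'],s['tool_pos'],s['q'].round(2) if hasattr(s['q'],'round') else s['q'])
b=mdl('top')
for p in ([345,151],[337.5,202]): print(onz(b,p,.204))
```

```text
1.4 [0.3711432  0.19680343 0.26403624] [-0.42  0.39 -0.25  2.11  0.16  0.65  0.48]
[ 0.58354656 -0.16403062  0.204     ]
[ 0.48511381 -0.15112313  0.204     ]
```

>>> {"name": "drive_tool", "arguments": {"series": [[[18, -40, 0, 0.02, 88], [18, -40, 0, 0.02, 88], [18, -40, 0, 0.02, 88], [18, -40, 0, 0.02, 88], [18, -40, 0, 0.02, 88], [18, -40, 0, 0.02, 88], [18, -40, 0, 0.02, 88], [18, -40, 0, 0.02, 88], [19, -35, 0, 0.02, 88], [0, 0, 0, 0, 88]]]}}

```text
clock: 2.4
tool_pos: [0.535, -0.1635, 0.2634]
eef_rot: [0.072, 0.997, -0.002, 0.001]
contact_force: [-0.9, 0.5, 0.3]
opening: 0.995
```

Run:
```python
from h import *
s=sensors.get_state();print(s['clock'],s['tool_pos'],s['q'].round(2),s['eef_rot'])
w=mdl('wrist');im=cams.snapshot('wrist');cv2.imwrite('pics/w1.png',im)
ds=cams.mark_of('wrist','shaft_screw_grip');print(ds)
for d in ds: print(onz(w,d['at'],.191))
for d in cams.trace('wrist','shaft_screw_grip')[:2]:
    m=d['mask'];print(d['confidence'],d['at'],m.sum(),cv2.minAreaRect(np.argwhere(m)[:,::-1].astype(np.float32)))
```

```text
2.4 [ 0.53500838 -0.16347902  0.26342689] [ 0.39  0.58 -0.29  1.74  0.21  0.86  1.43] [ 0.07175248  0.99742034 -0.00169462  0.00117163]
[{'at': [325.5, 213.3], 'confidence': 0.96}]
[ 0.53617744 -0.16130001  0.191     ]
0.66 [324.2, 211.3] 2709 ((325.0, 212.5), (133.0, 24.0), 90.0)
0.58 [116.0, 4.2] 622 ((139.5, 8.0), (101.0, 16.0), 0.0)
```

View pics/w1.png

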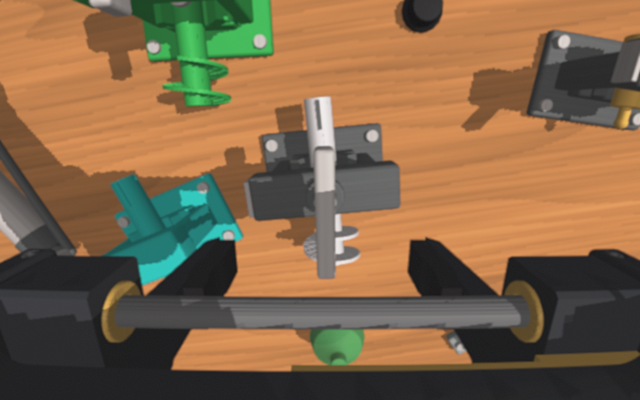

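The wrist picture shows the bar upright at column ~325 (rows 148–278), on the black vise with the bright shaft. I'll check the bar's yaw and axis.

Run:
```python
from h import *
w=mdl('wrist');im=cv2.imread('pics/w1.png')
e=[onz(w,p,.204) for p in ([324.5,148],[326,278])];print(e,(e[0]+e[1])/2,np.linalg.norm(e[0]-e[1]))
d=e[1]-e[0];print('bar ang',np.arctan2(d[1],d[0]))
q=sensors.get_state()['eef_rot'];x,y,z,ww=q;ty=(2*(x*y-z*ww),1-2*(x*x+z*z));print('jaw-90',np.arctan2(ty[1],ty[0])-np.pi/2)
print(onz(w,[325.5,213.3],.191))
cv2.imwrite('pics/w1c.png',cv2.resize(im[120:300,220:430],None,fx=3.3,fy=3.3,interpolation=2))
```

```text
[array([ 0.48539609, -0.14748831,  0.204     ]), array([ 0.57947192, -0.15887925,  0.204     ])] [ 0.532434   -0.15318378  0.204     ] 0.09476294593408176
bar ang -0.12049604113799571
jaw-90 -0.1343046742064513
[ 0.53410279 -0.15312698  0.191     ]
```

View pics/w1c.png

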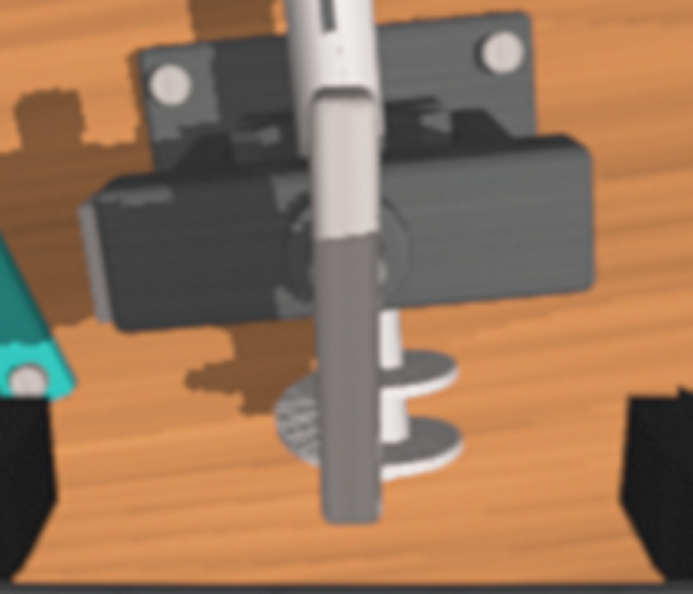

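The wrist pose changed after that picture, because the arm was still settling. I'll measure again now it's at rest.

Run:
```python
from h import *
s=sensors.get_state();print(s['clock'],s['tool_pos'],s['eef_rot'])
w=mdl('wrist');im=cams.snapshot('wrist');cv2.imwrite('pics/w2.png',im)
w2=mdl('wrist');print(abs(w[2]-w2[2]).max())
d=cams.mark_of('wrist','shaft_screw_grip')[0];print(d,onz(w,d['at'],.191))
m=cams.trace('wrist','shaft_screw_grip')[0]['mask'];ys=np.argwhere(m)
print(ys.min(0),ys.max(0),[ (r_,np.argwhere(m[r_]).mean()) for r_ in range(ys[:,0].min()+4,ys[:,0].max()-3,20)])
a,b=ys[:,0].min(),ys[:,0].max()
pf=np.polyfit(ys[:,0],ys[:,1],1)
e=[onz(w,[np.polyval(pf,k),k],.204) for k in (a,b)];dd=e[1]-e[0];print(e,(e[0]+e[1])/2,np.linalg.norm(dd),np.arctan2(dd[1],dd[0]))
q=s['eef_rot'];x,y,z,ww=q;ty=(2*(x*y-z*ww),1-2*(x*x+z*z));print('jaw-90',np.arctan2(ty[1],ty[0])-np.pi/2)
```

```text
2.55 [ 0.53313232 -0.15569825  0.26357557] [ 6.71016646e-02  9.97745931e-01  5.55360794e-04 -3.40463264e-04]
0.0014330025989077733
{'at': [313.5, 215.8], 'confidence': 0.81} [ 0.53483999 -0.16210206  0.191     ]
[150 303] [282 327] [(154, np.float64(313.0)), (174, np.float64(313.0)), (194, np.float64(314.0)), (214, np.float64(314.0)), (234, np.float64(314.5)), (254, np.float64(315.0)), (274, np.float64(315.0))]
[array([ 0.48567847, -0.15506073,  0.204     ]), array([ 0.58171577, -0.16710787,  0.204     ])] [ 0.53369712 -0.1610843   0.204     ] 0.09678996625200532 -0.12479041554452451
jaw-90 -0.1343046742064513
```

>>> {"name": "drive_tool", "arguments": {"series": [[[2, -4, -20, 0.01, 88], [0, 0, -25, 0, 88], [0, 0, -20, 0, 88], [0, 0, -12, 0, 88], [0, 0, -6, 0, 88], [0, 0, 0, 0, 30], [0, 0, 0, 0, 14], [0, 0, 0, 0, 8], [0, 0, 0, 0, 8], [0, 0, 0, 0, 8]]], "force": 25}}

```text
clock: 3.7
tool_pos: [0.5357, -0.1608, 0.1812]
eef_rot: [0.062, 0.998, -0.0, 0.0]
contact_force: [-0.1, 0.0, 0.0]
opening: 0.565
```

Run:
```python
from h import *
s=sensors.get_state();print(s['clock'],s['tool_pos'],s['contact_force'],s['moment'],s['opening']*88.1,s['q'].round(2))
cv2.imwrite('pics/w3.png',cams.snapshot('wrist'))
```

```text
3.7 [ 0.53574184 -0.16079683  0.18120875] [-0.10709228  0.02971531  0.04223443] [-0.02824576  0.00367841 -0.00330743] 49.7934290709207 [ 0.36  0.69 -0.26  1.82  0.26  0.66  1.4 ]
```

View pics/w3.png

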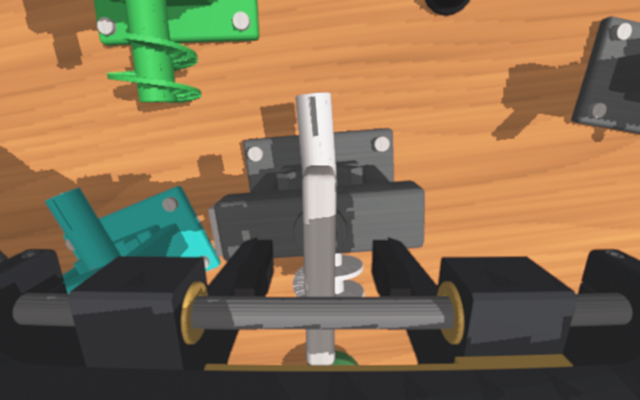

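The bar at column ~318 is centred between the fingers, which are still closing.

>>> {"name": "drive_tool", "arguments": {"series": [[[0, 0, 0, 0, 8], [0, 0, 0, 0, 8], [0, 0, 0, 0, 8], [0, 0, 0, 0, 8], [0, 0, 0, 0, 8], [0, 0, 0, 0, 8], [0, 0, 0, 0, 8], [0, 0, 0, 0, 8]]], "force": 25}}

```text
clock: 4.55
tool_pos: [0.5353, -0.1619, 0.1807]
eef_rot: [0.063, 0.998, -0.001, -0.0]
contact_force: [0.0, -5.5, 0.0]
opening: 0.158
```

Gripped at 13.9 mm. Turning clockwise, first part.

>>> {"name": "drive_tool", "arguments": {"series": [[[0, -1, 0, 0, 8], [0, 0, 0, -0.07, 8], [0, 0, 0, -0.09, 8], [0, 0, 0, -0.09, 8], [0, 0, 0, -0.09, 8], [0, 0, 0, -0.09, 8], [0, 0, 0, -0.09, 8], [0, 0, 0, -0.08, 8], [0, 0, 0, 0, 8], [0, 0, 0, 0, 8]]], "force": 50}}

```text
clock: 5.55
tool_pos: [0.5357, -0.1612, 0.1807]
eef_rot: [0.354, 0.935, 0.0, 0.0]
contact_force: [-0.5, -2.9, -1.2]
opening: 0.151
```

```bash
cat > look.py <<'E'
from h import *
import sys
n=sys.argv[1]
s=sensors.get_state();q=s['eef_rot'];x,y,z,ww=q;ty=(2*(x*y-z*ww),1-2*(x*x+z*z));yaw=np.arctan2(ty[1],ty[0])-np.pi/2
print(s['clock'],s['tool_pos'].round(4),'turned',yaw+0.1247,s['contact_force'].round(1),s['moment'].round(2),s['opening']*88.1,s['q'][6])
ims=[cv2.resize(cams.snapshot('scene')[170:320,220:370],(380,380),interpolation=2),cv2.resize(cams.snapshot('top')[130:230,300:400],(380,380),interpolation=2)]
cv2.imwrite(f'pics/{n}.png',np.hstack(ims))
E
python3 look.py l1
```

```text
5.55 [ 0.5357 -0.1612  0.1807] turned -0.5981854674899408 [-0.5 -2.9 -1.2] [-0.46 -0.01  0.03] 13.297125388342725 0.9737324462016197
```

View pics/l1.png

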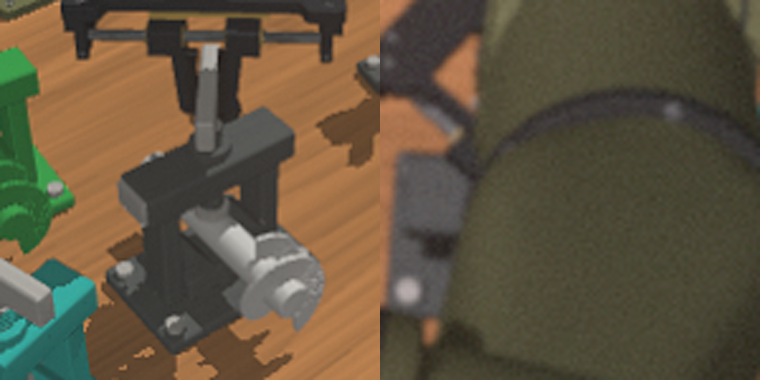

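The bar turned with the gripper. The tab is still in (left panel ~(128,200)). Continuing.

>>> {"name": "drive_tool", "arguments": {"series": [[[0, 0, 0, -0.08, 8], [0, 0, 0, -0.08, 8], [0, 0, 0, -0.06, 8], [0, 0, 0, 0, 8]]]}}

```text
clock: 6.05
tool_pos: [0.5359, -0.161, 0.1807]
eef_rot: [0.454, 0.891, 0.0, 0.0]
contact_force: [1.1, -1.1, -0.9]
opening: 0.156
```

```bash
sed -i "s/^ims=.*/cams_im=cams.snapshot('scene')[170:320,220:370]\nims=[cv2.resize(cams_im,(450,450),interpolation=2)]/" look.py; python3 look.py l2
```

```text
6.05 [ 0.5359 -0.161   0.1807] turned -0.8185534554311285 [ 1.1 -1.1 -0.9] [-0.31 -0.03  0.16] 13.77370866669536 0.8188673563879912
```

View pics/l2.png

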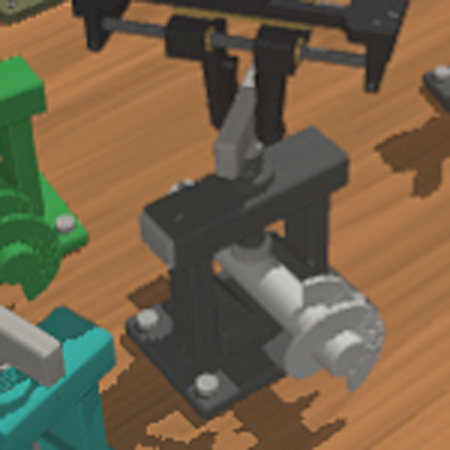

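Not popped yet: the tab face is flush at ~(155,235). From here I'll take small steps.

>>> {"name": "drive_tool", "arguments": {"series": [[[0, 0, 0, -0.06, 8], [0, 0, 0, -0.06, 8], [0, 0, 0, 0, 8]]]}}

```text
clock: 6.4
tool_pos: [0.536, -0.1609, 0.1807]
eef_rot: [0.507, 0.862, 0.001, 0.0]
contact_force: [2.2, -1.1, -0.6]
opening: 0.152
```

```bash
python3 look.py l3
```

```text
6.4 [ 0.536  -0.1609  0.1807] turned -0.9379102593999866 [ 2.2 -1.1 -0.6] [-0.11 -0.23  0.11] 13.407918458638672 0.7355575189876252
```

View pics/l3.png

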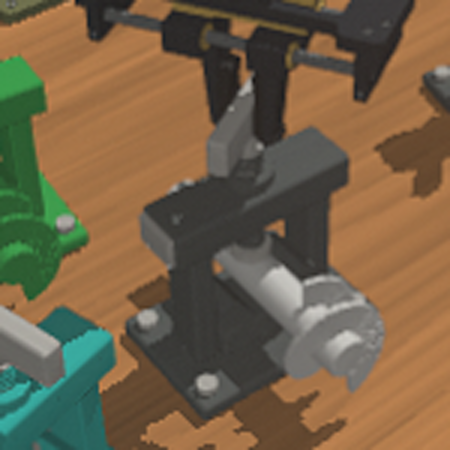

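Still in.

>>> {"name": "drive_tool", "arguments": {"series": [[[0, 0, 0, -0.05, 8], [0, 0, 0, -0.05, 8], [0, 0, 0, 0, 8]]]}}

```text
clock: 6.75
tool_pos: [0.5361, -0.1609, 0.1807]
eef_rot: [0.549, 0.836, 0.001, 0.0]
contact_force: [3.1, 0.7, -1.7]
opening: 0.148
```

```bash
python3 look.py l4
```

```text
6.75 [ 0.5361 -0.1609  0.1807] turned -1.0375236067526028 [ 3.1  0.7 -1.7] [ 0.05 -0.41  0.17] 13.062036707842479 0.6662018220286419
```

View pics/l4.png

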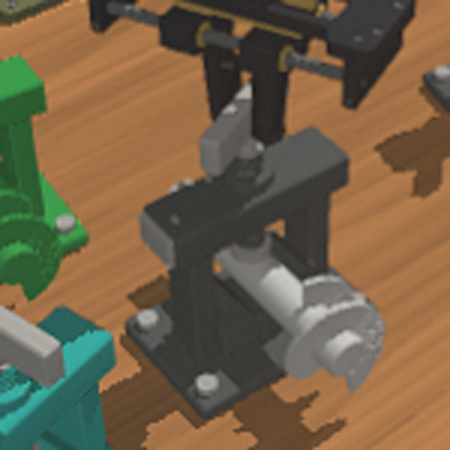

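Still in, and the bar still follows the gripper.

>>> {"name": "drive_tool", "arguments": {"series": [[[0, 0, 0, -0.04, 8], [0, 0, 0, -0.04, 8], [0, 0, 0, 0, 8]]]}}

```text
clock: 7.1
tool_pos: [0.5362, -0.1609, 0.1807]
eef_rot: [0.583, 0.812, 0.001, 0.0]
contact_force: [3.5, 2.3, -2.8]
opening: 0.155
```

```bash
python3 look.py l5
```

```text
7.1 [ 0.5362 -0.1609  0.1807] turned -1.1204842161250992 [ 3.5  2.3 -2.8] [ 0.37 -0.75  0.2 ] 13.613775230959568 0.6085835303971247
```

View pics/l5.png

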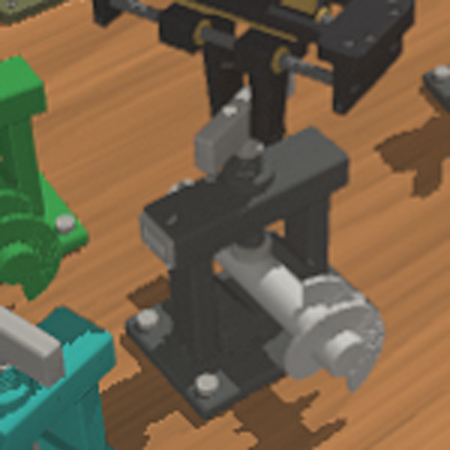

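The tab face at ~(158,235) now shows an outline, possibly starting to move. I'll look again enlarged, without moving.

Run:
```python
from h import *
a=cv2.imread('pics/l4.png')[180:300,110:260];b=cv2.imread('pics/l5.png')[180:300,110:260]
im=cams.snapshot('scene');cv2.imwrite('pics/s6.png',im);c=cv2.resize(im[170:320,220:370],(450,450),interpolation=2)[180:300,110:260]
cv2.imwrite('pics/cmp.png',cv2.resize(np.hstack([a,b,c]),None,fx=1.7,fy=1.7))
```

```text
(no output)
```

View pics/cmp.png

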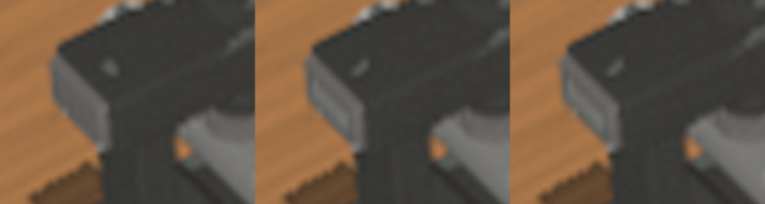

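Only the lighting has changed on the tab face; it's still flush. Another small step.

>>> {"name": "drive_tool", "arguments": {"series": [[[0, 0, 0, -0.03, 8], [0, 0, 0, -0.03, 8], [0, 0, 0, 0, 8]]]}}

```text
clock: 7.5
tool_pos: [0.5363, -0.1609, 0.1808]
eef_rot: [0.607, 0.795, 0.001, 0.0]
contact_force: [4.6, 2.6, -2.9]
opening: 0.156
```

```bash
python3 look.py l7
```

```text
7.5 [ 0.5363 -0.1609  0.1808] turned -1.1794422361823338 [ 4.6  2.6 -2.9] [ 0.43 -0.94  0.17] 13.773216135413836 0.5676208455754354
```

View pics/l7.png

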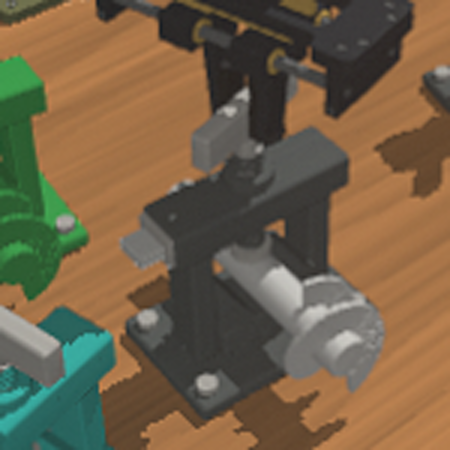

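The tab has popped out (~(145,248)). Stop turning, open and retreat upward.

>>> {"name": "drive_tool", "arguments": {"series": [[[0, 0, 0, 0, 60], [0, 0, 0, 0, 60], [0, 0, 0, 0, 60], [0, 0, 0, 0, 60], [0, 0, 0, 0, 60], [0, 0, 0, 0, 60], [0, 0, 0, 0, 60], [0, 0, 0, 0, 60], [0, 0, 0, 0, 60], [0, 0, 5, 0, 60]]]}}

```text
clock: 8.55
tool_pos: [0.535, -0.1615, 0.1854]
eef_rot: [0.607, 0.795, -0.0, -0.001]
contact_force: [-0.1, -0.2, 0.1]
opening: 0.679
```

>>> {"name": "drive_tool", "arguments": {"series": [[[0, 0, 20, 0, 60], [0, 0, 30, 0, 60], [0, 0, 30, 0, 60], [0, 0, 30, 0, 60], [0, 0, 0, 0, 60], [0, 0, 0, 0, 60]]]}}

```text
clock: 9.15
tool_pos: [0.5356, -0.1617, 0.2963]
eef_rot: [0.607, 0.795, 0.0, 0.001]
contact_force: [0.3, -0.3, -0.3]
opening: 0.679
```

```bash
python3 look.py l8
python3 - <<'E'
from h import *
cv2.imwrite('pics/s9.png',cams.snapshot('scene'))
E
```

```text
9.15 [ 0.5356 -0.1617  0.2963] turned -1.1800463087472934 [ 0.3 -0.3 -0.3] [-0.06  0.04 -0.02] 59.80796404843855 0.5519197031407151
```

View pics/s9.png

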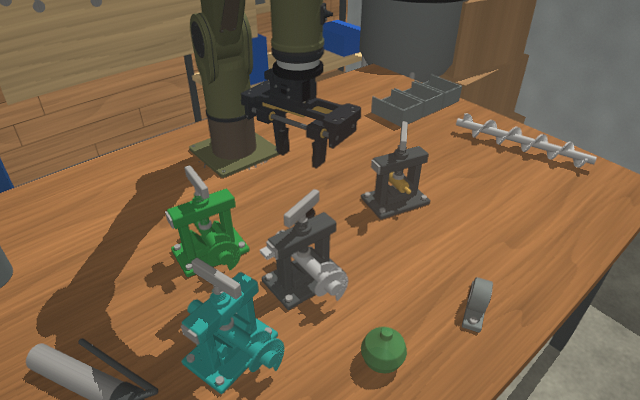

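View pics/l8.png

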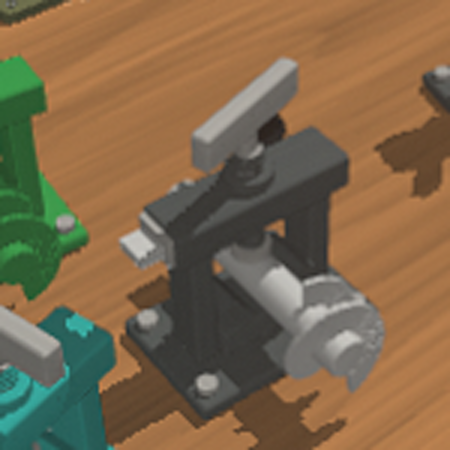

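The pictures show the shaft vise's tab out (scene ~(267,252)) and its bar turned and free. The brass vise at (403,140) is unchanged, and the gripper is clear above.

```bash
python3 -c "
from plant import r
print(r.finish_job())"
```

```text
the job is handed in; nothing more can be done
None
```

The shaft vise's tab has popped out, the bar is released, and the job is handed in at about 9.2 s on the clock.

- **Turning:** I gripped the T-bar of the black vise holding the auger shaft and turned it clockwise about 1.18 rad in all. The last part went in steps of 0.06 to 0.12 rad, with a picture after each. I stopped at the first picture that showed the tab out, at most 0.06 rad past the pop.
- **Last checks:** After I opened the gripper and lifted it about 115 mm, the pictures showed the tab still out and the bar standing free. The brass vise looked unchanged, nothing else had moved, and the force on the tool was about zero.
- **Disagreements:** The first wrist-camera measurement was taken while the arm was still settling and was about 8 mm off when recomputed, so I repeated it before gripping. The top camera could not see the vise during the turn, so I judged the tab only from the scene camera.
- **Not measured:** I did not read the screw angle directly. That it stayed below overtightening rests on stopping just after the pop.

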